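# Let the peel swing to hang, then stand it in its slot

### The job

Pinch the square-bladed peel by the steel pin at the end of its handle and lift it, loosen your grip so that it swings down to hang straight, and clamp it firmly again. Then stand it blade-down in the slot of the wooden stand, lowering it to the bottom before letting go. Leave the round-bladed peel where it lies.

Things in the scene. Friction and masses are not known exactly. Their poses are not given: they have to be found in the camera images.
- peel_pin (a point): Short peel lying flat: oak handle 18 wide, 12 thick, SQUARE steel blade 80 wide, 90 long, 4 mm, 0.25 kg. Point: centre of the steel cross pin in the handle end, 10 mm above the counter. x along the handle to the blade, y along the pin, z up. Pin 10 mm thick, 26 mm over its flat ends (4 mm proud each side): pinch these along y. Balance point 124 mm along x. At 5 to 15 N grip it swings down about the pin; less may drop it; 40 N clamps (sags slowly if level).
- peel_edge (a point): Middle of the free front edge of that peel's square blade: 180 mm along x from the pin and 8 mm below it as it lies. Same axes as peel_pin. It is the lowest edge when the peel hangs, 180 mm below the pin.
- stand_slot (a point): Centre of the slot's floor in the oak stand (fixed, narrow open-topped box 60 x 134 x 76 mm, walls and floor 12 mm). Slot 36 mm wide along x, 110 mm long along y, 64 mm deep; this point is 12 mm above the counter, the rim 76 mm above the counter. z up. The blade's width goes along y; once released the peel leans up to about 27 degrees on the rim.
- round_pin (a point): Pin of the other peel, a bystander: same handle and pin, but a ROUND steel blade 84 mm across. Axes as for peel_pin. It must stay where it lies.
Things that resemble listed ones, but are neither listed nor needed, are in the scene too. What is shaped like the part that bears peel_pin but orange or purple is not meant.

How it is judged:
On the way, in this order (a step that is already met when the one before it is completed fails the run):
1. the square-bladed peel, clamped firmly in the fingers (24 N over both, 12 N each), hangs blade-down within 20 degrees of vertical, clear of the counter (angle between peel_pin's own x axis and vertical above 2.79 rad and height (world z) of peel_edge above 0.02 m and contact force between the fingers and peel above 24 N), for 0.3 s.
2. still held, its front edge has been lowered into the slot to within 20 mm of the slot's floor (contact force between the fingers and peel above 0.5 N and z of peel_edge in the frame of stand_slot below 0.02 m and x of peel_edge in the frame of stand_slot between -0.03 and 0.03 m and y of peel_edge in the frame of stand_slot between -0.05 and 0.05 m), for 0.05 s.
At the end, for the whole second after the job is handed in: The square-bladed peel stands released and at rest in the stand's slot, blade down: front edge on the slot's floor (within 12 mm), inside the slot, handle up within 35 degrees of vertical; the round-bladed peel lies within 30 mm of where it was (angle between peel_pin's own x axis and vertical above 2.53 rad and z of peel_edge in the frame of stand_slot below 0.012 m and x of peel_edge in the frame of stand_slot between -0.03 and 0.03 m and y of peel_edge in the frame of stand_slot between -0.05 and 0.05 m and contact force between the fingers and peel below 0.1 N and linear speed of peel below 0.03 m/s and distance of round_pin from where it was at the start of the episode below 0.03 m); the robot touches nothing.
It fails at once if the round-bladed peel is pushed more than 30 mm (distance of round_pin from where it was at the start of the episode above 0.03 m).
It also fails if it takes over 48 s, if anything falls off the work surface, if the arm or the gripper's body presses on something with over 40 N, if the wrist force passes 120 N, or if a joint passes its speed limit or range.

### The arm

A 7-joint arm with a two-finger parallel gripper is mounted at the origin on the work surface. World frame = base frame: x ahead of the robot, y to its left, z up, the work surface at z = 0. Lengths are in m, angles in rad, forces in N, time in s.
With the tool pointing down it reaches from about 0.375 to 0.925 m from the base axis. Payload 3.1 kg.
Tool frame: the origin (TCP) lies between the finger pads; the fingertips stand 19 mm ahead of it and the grasp point (between the pads) is the TCP; z points along the fingers, y is the direction in which the jaws open and shut (so a half turn about z gives the same grasp; the last joint's range is limited). The gripper opens to 85 mm and grips with 20 to 120 N. Pads are 22 mm wide; open, the fingers measure 114 mm over their backs; the gripper's body (76 mm by 85 mm) begins 54 mm behind the grasp point. The pads swing forward as they close: fully open they stand 13 mm farther back than shut.
Start: joints at [-1.445, 0.383, 0.044, 1.598, -0.018, 1.161, -0.05], TCP at [0.144, 0.634, 0.25] pointing down, gripper open.
Joint ranges: [-2.61, 2.61], [-0.41, 2.15], [-1.48, 1.57], [0, 2.5], [-1.57, 4.71], [0.05, 1.97], [-2.85, 2.85]. Speed limits (rad/s): [2.79, 2.79, 3.14, 3.14, 3.14, 3.14, 3.14].

### API

Orientations are given as a unit quaternion [x, y, z, w].
In Python, from bench import move_ptp, movel, move_j, move_gripper, pause, inverse_kinematics, read_camera, camera_params, MotionError, sign_off, look_for, tip_of, read_time_s, read_qpos, read_joint_vel, read_effort, read_eef_pos, read_tcp_rot, read_ft_force, read_ft_torque, read_finger_gap gives the robot as it stands. Calls block until the motion is done:
- move_ptp(position, orientation): joint-space move of the TCP to a pose.
- movel(position, orientation=None, speed=0.15): straight line of the TCP; orientation=None keeps the orientation; speed is the mean speed in m/s.
- move_j(angles): joint-space move.
- move_gripper(opening, effort=None): finger opening in m; effort is the grip in N (None keeps the last); returns when the fingers have stopped.
- pause(seconds).
- inverse_kinematics(position, orientation): joint angles nearest the present ones, or None.
- read_camera(name): name is "scene" or "top"; returns the picture (480x640x3 uint8, red, green, blue); there is no depth.
- camera_params(name): a dict with "K" (3x3 intrinsics, pixels), "camera_from_world" (4x4, takes a point from world to camera coordinates). Camera axes: x right, y down, z forward; pixel columns grow to the right and rows downward; lengths in m; the calibration is good to about 2 mm. A picture is of the moment at which its call begins. camera_params takes no time and is no camera call.
A pose or a line that the arm cannot do raises MotionError and nothing moves.
- sign_off(): hands the job in, once; it reports no verdict.
Trained networks look in the newest picture that a camera, given by its name, has taken for a name from the list of things; names that differ only in an ending like _2 or _b are one class to them, and where a whole thing is asked for, a point or a joint stands for the part that bears it (a point fixed in the world has none). Each returns a list of dicts, best first, with "confidence" (0 to 1); they miss things now and then, are a little off and sometimes report something else, mostly with a low value. They report only what shows in the picture. A call takes as long as a camera call. They do not tell look-alikes from the thing itself.
- look_for(camera, name): "at" ([column, row] in pixels, amid what is visible of it).
- tip_of(camera, name): "at" ([column, row] in pixels: a listed point, or the origin of a listed thing).
Readings, each from a call of its own:
- read_time_s(): time.
- read_qpos(): joint angles.
- read_joint_vel(): joint speeds.
- read_effort(): joint torques, N m.
- read_eef_pos(): TCP position.
- read_tcp_rot(): TCP orientation.
- read_ft_force(): force on the tool from outside, world axes, zero at the start.
- read_ft_torque(): the same for the moment, N m.
- read_finger_gap(): finger opening in m.
Only numpy, scipy, OpenCV 4.12 (cv2) and the standard library are available. Lean on these libraries where they do the work, as an engineer would, in place of code of your own. Each camera call takes 0.05 s, during which the arm holds its last target.

## Working session

There is one attempt and no reset: what is moved stays moved. The work goes in short steps, each a Python script; the robot and the scene stay as the last script left them, time stands still between calls to the robot, and variables do not carry over. Pictures are saved under pics/ and viewed, and the job is handed in when it is done.

```bash
mkdir -p pics; ls; python3 - <<'E'
from bench import *
import cv2
for c in ["scene","top"]:
    im=read_camera(c); cv2.imwrite(f"pics/{c}0.png",im[:,:,::-1])
    p=camera_params(c); print(c,p["K"],p["camera_from_world"])
    for n in ["peel_pin","peel_edge","stand_slot","round_pin"]:
        print(n,"tip",[(d["at"],round(d["confidence"],2)) for d in tip_of(c,n)])
        if n!="stand_slot": print(n,"look",[(d["at"],round(d["confidence"],2)) for d in look_for(c,n)])
print(read_time_s(),read_finger_gap(),read_tcp_rot())
E
```

```text
pics
scene [[517.41931397   0.         313.45081834]
 [  0.         517.41931397 236.7934087 ]
 [  0.           0.           1.        ]] [[-0.7164958   0.69758977 -0.0015107   0.41014155]
 [ 0.47580361  0.48711284 -0.73234691 -0.16382531]
 [-0.51014183 -0.52544228 -0.68093004  1.47258364]
 [ 0.          0.          0.          1.        ]]
peel_pin tip [([295.9, 254.4], 0.91), ([295.1, 153.8], 0.69), ([351.0, 260.8], 0.65), ([235.8, 289.3], 0.3)]
peel_pin look [([255.1, 279.7], 0.98), ([293.9, 179.3], 0.75), ([353.8, 230.7], 0.73)]
peel_edge tip [([237.4, 292.7], 0.76), ([295.5, 192.8], 0.61), ([357.3, 215.1], 0.59)]
peel_edge look [([353.6, 229.3], 0.78), ([256.4, 278.8], 0.6), ([296.9, 181.5], 0.6)]
stand_slot tip [([418.3, 326.9], 0.58)]
round_pin tip [([256.5, 207.8], 0.59)]
round_pin look [([218.8, 221.1], 0.55)]
top [[579.9448689    0.         324.21258855]
 [  0.         579.9448689  247.09751952]
 [  0.           0.           1.        ]] [[ 0.01141532 -0.99982412 -0.01488022 -0.07379914]
 [-0.9811097  -0.0083252  -0.19327297  0.50154456]
 [ 0.1931151   0.0168054  -0.98103218  1.29312149]
 [ 0.          0.          0.          1.        ]]
peel_pin tip [([334.0, 238.6], 0.83), ([286.9, 265.8], 0.72), ([473.4, 358.9], 0.65)]
peel_pin look [([429.8, 324.9], 0.71), ([315.8, 309.2], 0.62), ([334.9, 188.8], 0.58)]
peel_edge tip [([341.8, 165.4], 0.83), ([332.0, 330.5], 0.71), ([413.2, 303.6], 0.65)]
peel_edge look [([318.4, 308.7], 0.89), ([334.9, 188.4], 0.83), ([429.8, 322.1], 0.68)]
stand_slot tip [([194.1, 248.5], 0.88)]
round_pin tip [([410.7, 246.4], 0.73)]
round_pin look [([422.0, 205.6], 0.93)]
0.8 0.08528940594935962 [ 1.11599290e-01  9.93753288e-01  3.66915452e-05 -4.87209960e-06]
```

View pics/scene0.png

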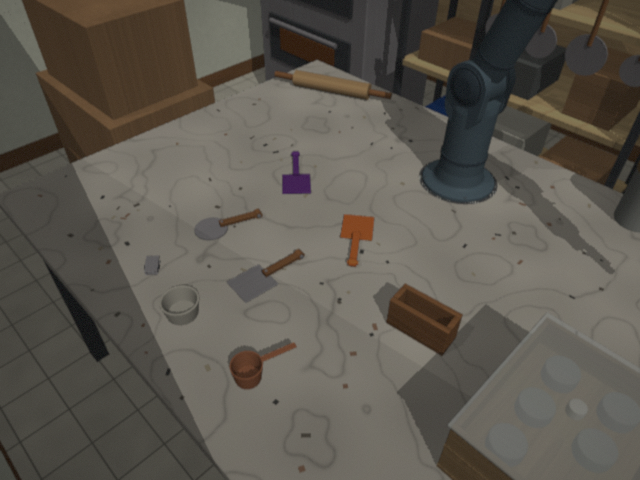

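View pics/top0.png

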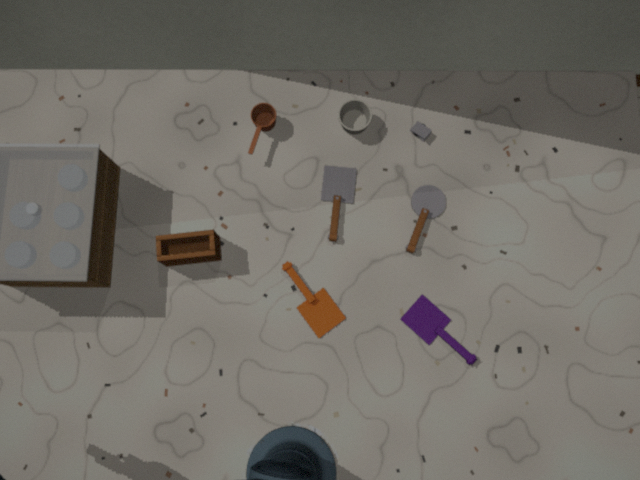

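```bash
cat > h.py <<'E'
import numpy as np, cv2
from bench import *
def ray(c,uv):
    p=camera_params(c);K=np.array(p["K"]);T=np.array(p["camera_from_world"])
    R=T[:3,:3];o=-R.T@T[:3,3];d=R.T@np.linalg.solve(K,[uv[0],uv[1],1]);return o,d
def onz(c,uv,z):
    o,d=ray(c,uv);return o+d*(z-o[2])/d[2]
def proj(c,P):
    p=camera_params(c);K=np.array(p["K"]);T=np.array(p["camera_from_world"])
    q=K@(T[:3,:3]@np.array(P)+T[:3,3]);return q[:2]/q[2]
def tri(a,b):
    A=[];B=[]
    for c,uv in(("scene",a),("top",b)):
        o,d=ray(c,uv);d=d/np.linalg.norm(d);M=np.eye(3)-np.outer(d,d);A.append(M);B.append(M@o)
    return np.linalg.lstsq(np.vstack(A),np.hstack(B),rcond=None)[0]
E
python3 - <<'E'
from h import *
np.set_printoptions(precision=4,suppress=True)
for n,a,b,z in [("pin",(295.9,254.4),(334,238.6),.010),("edge",(237.4,292.7),(341.8,165.4),.002),("slot",(418.3,326.9),(194.1,248.5),.012),("round",(256.5,207.8),(410.7,246.4),.01)]:
    print(n,onz("scene",a,z),onz("top",b,z),tri(a,b))
from scipy.spatial.transform import Rotation as R
print(R.from_quat(read_tcp_rot()).as_matrix())
# upscaled crops
t=cv2.imread("pics/top0.png");s=cv2.imread("pics/scene0.png")
cv2.imwrite("pics/c1.png",np.hstack([cv2.resize(t[150:260,290:390],None,fx=4,fy=4,interpolation=cv2.INTER_CUBIC),cv2.resize(t[205:315,140:240],None,fx=4,fy=4,interpolation=cv2.INTER_CUBIC)]))
cv2.imwrite("pics/c2.png",np.hstack([cv2.resize(s[230:330,220:320],None,fx=4,fy=4,interpolation=cv2.INTER_CUBIC),cv2.resize(s[270:370,370:470],None,fx=4,fy=4,interpolation=cv2.INTER_CUBIC)]))
E
```

```text
pin [ 0.5419 -0.0915  0.01  ] [ 0.5307 -0.0913  0.01  ] [ 0.5348 -0.0941  0.0024]
edge [ 0.7131 -0.0999  0.002 ] [ 0.7167 -0.109   0.002 ] [ 0.7143 -0.1058 -0.0005]
slot [0.5063 0.245  0.012 ] [0.5034 0.242  0.012 ] [0.5039 0.2433 0.0082]
round [ 0.4978 -0.292   0.01  ] [ 0.5132 -0.2736  0.01  ] [ 0.5105 -0.2722  0.0287]
[[-0.9751  0.2218 -0.    ]
 [ 0.2218  0.9751  0.0001]
 [ 0.      0.0001 -1.    ]]
```

View pics/c1.png

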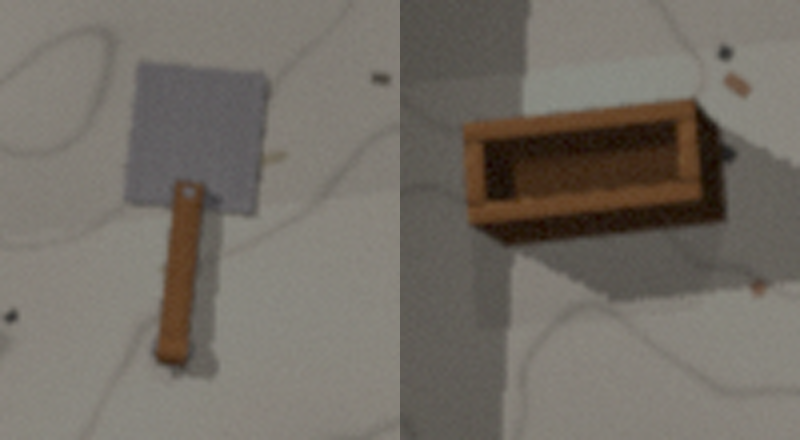

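View pics/c2.png

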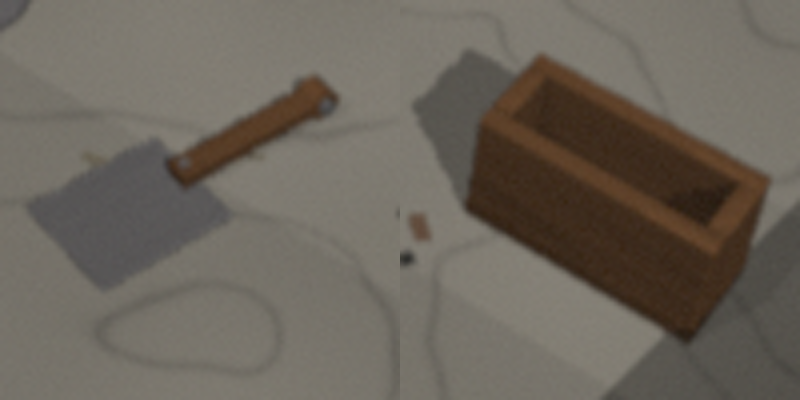

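```bash
cat > fit.py <<'E'
from h import *
from scipy.optimize import least_squares
np.set_printoptions(precision=4,suppress=True)
def fit(pts,x0):
    def res(p,full=True):
        c,s=np.cos(p[2]),np.sin(p[2]);r=[]
        for cam,uv,l in pts:
            P=[p[0]+c*l[0]-s*l[1],p[1]+s*l[0]+c*l[1],l[2]]
            r+=list(proj(cam,P)-np.array(uv))
        return np.array(r)
    o=least_squares(res,x0,loss="soft_l1");return o.x,res(o.x).reshape(-1,2)
E
python3 - <<'E'
from fit import *
T=lambda u,v:(290+u/4,150+v/4)
S=lambda u,v:(220+u/4,230+v/4)
B=[(.18,.04,.004),(.18,-.04,.004),(.09,-.04,.004),(.09,.04,.004)]
pt=[("top",T(*a),b) for a,b in zip([(138,62),(270,72),(258,213),(127,203)],B)]+[("top",(334,238.6),(0,0,.01)),("top",T(172,355),(0,0,.016))]
# scene: y left; +y is to the right in scene
ps=[("scene",S(*a),b) for a,b in zip([(105,290),(30,205),(160,140),(230,213)],B)]+[("scene",(295.9,254.4),(0,0,.01)),("scene",S(314,92),(0,0,.014))]
for n,p in(("top",pt),("scene",ps),("both",pt+ps)):
    x,r=fit(p,[.53,-.09,-.1]);print(n,x);print(r.T)
T=lambda u,v:(140+(u-400)/4,205+v/4)
S=lambda u,v:(370+(u-400)/4,270+v/4)
B=[(.03,.067,.076),(.03,-.067,.076),(-.03,-.067,.076),(-.03,.067,.076)]
pt=[("top",T(*a),b) for a,b in zip([(465,127),(697,100),(703,200),(473,222)],B)]
ps=[("scene",S(*a),b) for a,b in zip([(718,248),(483,122),(543,55),(768,180)],B)]
for n,p in(("top",pt),("scene",ps),("both",pt+ps)):
    x,r=fit(p,[.5,.24,.1]);print(n,x);print(r.T)
E
```

```text
top [ 0.5322 -0.0913 -0.0887]
[[ 0.3924 -0.1793 -0.4845 -0.5519  0.0086  1.0129]
 [ 0.1839  0.6324  0.6683  0.116  -0.6271 -1.3039]]
scene [ 0.5361 -0.0874 -0.0817]
[[-0.3596 -1.3406 -1.492   1.2791  2.9205  0.2858]
 [ 0.3137  0.6606 -1.1785  0.0364 -0.3229 -0.1116]]
both [ 0.5336 -0.0901 -0.0847]
[[-0.3555 -0.9238 -1.0899 -1.1612 -0.4581  0.5442 -0.4312 -1.2697 -1.438
   1.1994  2.9101  0.2753]
 [-0.3383 -0.015   0.0177 -0.4064 -1.2173 -1.8964 -1.1068 -0.7038 -2.387
  -1.2158 -1.4089 -1.1974]]
top [0.4978 0.2448 0.1192]
[[-0.1574  0.2522  0.6299 -0.7957]
 [-0.8322 -0.431   0.2487  1.1702]]
scene [0.5011 0.2505 0.1237]
[[ 0.0558 -0.8703 -0.3522  2.0038]
 [ 2.1075 -0.2192 -0.7617 -0.363 ]]
both [0.4984 0.247  0.1179]
[[-1.0844 -0.6771 -0.3415 -1.7648 -0.8226 -1.3143 -0.6878  1.2741]
 [-1.1694 -0.6946 -0.0166  0.8299  0.3298 -2.0266 -2.3783 -1.9354]]
```

```bash
cat >> h.py <<'E'
from scipy.spatial.transform import Rotation as Rot
def quat(psi):
    y=np.array([-np.sin(psi),np.cos(psi),0]);z=np.array([0,0,-1.]);x=np.cross(y,z)
    return list(Rot.from_matrix(np.column_stack([x,y,z])).as_quat())
def snap(c,n,box=None,f=1):
    im=read_camera(c)[:,:,::-1]
    if box: im=im[box[1]:box[3],box[0]:box[2]]
    cv2.imwrite(f"pics/{n}.png",cv2.resize(im,None,fx=f,fy=f,interpolation=cv2.INTER_CUBIC))
E
python3 - <<'E'
from h import *
q=quat(-.086)
print(inverse_kinematics([.534,-.09,.021],q))
move_ptp([.534,-.09,.13],q)
move_gripper(.055,40)
print(read_time_s(),read_finger_gap(),read_eef_pos())
movel([.534,-.09,.045],q,.1)
snap("top","t1",(250,130,410,260),5); snap("scene","s1",(200,150,360,280),5)
print(read_time_s(),read_eef_pos(),read_ft_force())
E
```

```text
[-0.39795261  0.57862417  0.58530165  2.02020088 -0.49770729  0.6852012
  1.99164742]
4.125 0.055041952677662855 [ 0.53404719 -0.08992133  0.13001576]
5.225 [ 0.53479824 -0.09015642  0.0457975 ] [-0.18373858 -0.2915901   0.78462684]
```

View pics/t1.png

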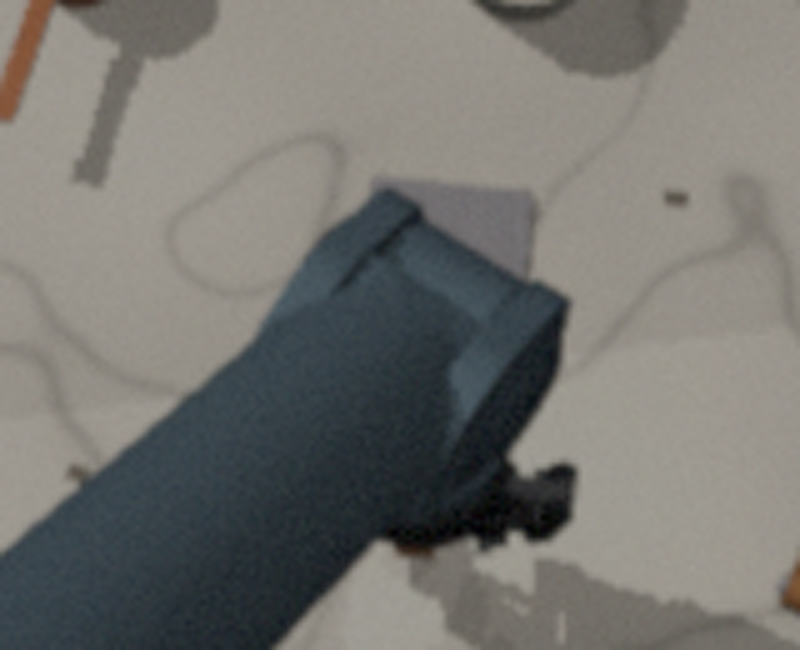

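View pics/s1.png

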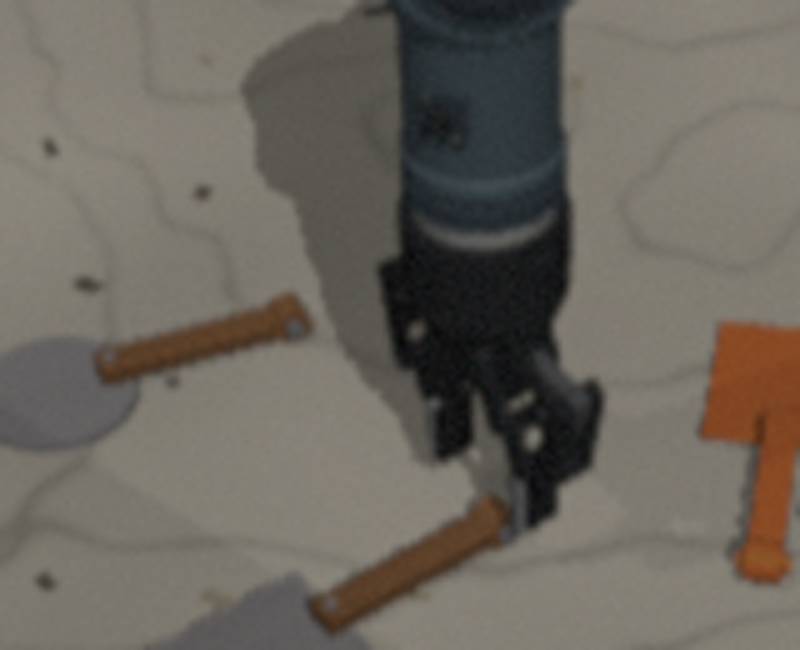

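```bash
python3 - <<'E'
from h import *
q=quat(-.086)
movel([.532,-.09,.021],q,.06)
pause(.2)
print(read_eef_pos(),read_ft_force())
move_gripper(.015,60)
print(read_time_s(),read_finger_gap(),read_ft_force(),read_eef_pos())
snap("scene","s2",(200,150,360,280),5)
movel([.532,-.09,.06],q,.08)
print(read_time_s(),read_finger_gap(),read_ft_force())
snap("scene","s3",(200,150,360,280),5)
E
```

```text
[ 0.5323437  -0.0901193   0.02128068] [ 0.61842254  0.14444831 -0.14471397]
6.375 0.02385427323301656 [-0.08187799  0.71172097  4.25531727] [ 0.53219952 -0.08995829  0.02144772]
7.0583 0.023423911345994634 [-0.17735783  0.05666361 -3.13441235]
```

View pics/s3.png

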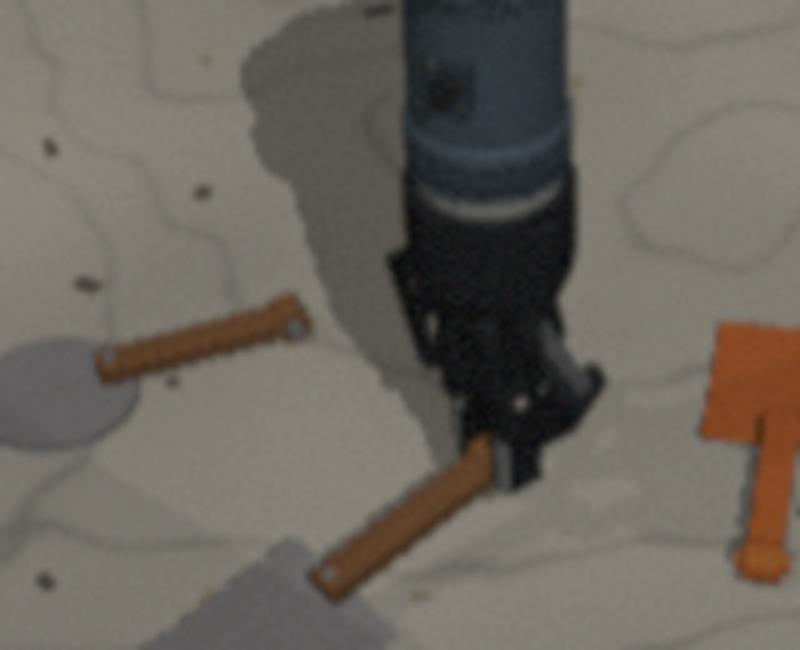

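```bash
python3 - <<'E'
from h import *
q=quat(-.086)
movel([.532,-.09,.25],q,.12)
print(read_time_s(),read_finger_gap(),read_ft_force(),read_ft_torque())
snap("scene","s4",(160,90,400,290),3)
try: print(move_gripper(.015,20))
except Exception as e: print(e)
pause(.4)
print(read_time_s(),read_finger_gap(),read_ft_force(),read_ft_torque())
snap("scene","s5",(160,90,400,290),3)
E
```

```text
8.8417 0.02351437883434917 [ 0.19627791 -0.31158427 -2.51213909] [ 0.03758165  0.26203201 -0.00733881]
False
9.5083 0.023415580049335916 [-0.17315106  0.05787238 -3.01482621] [ 0.02617117  0.20869483 -0.00314637]
```

View pics/s4.png

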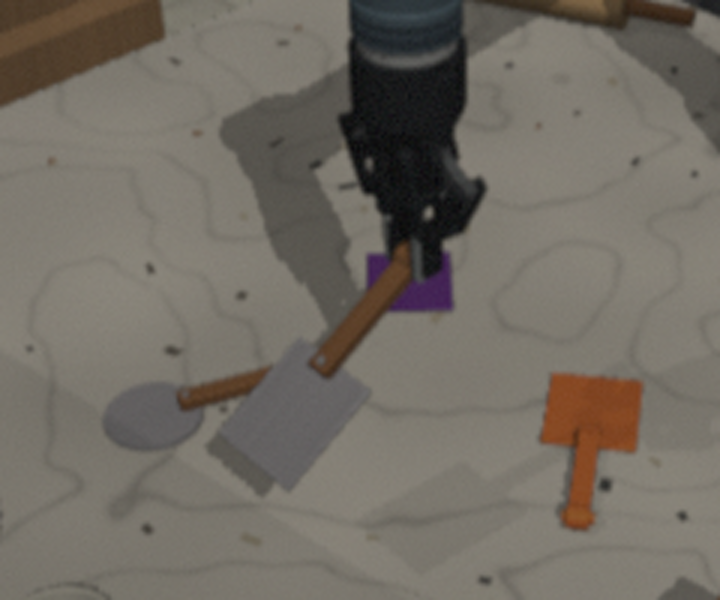

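View pics/s5.png

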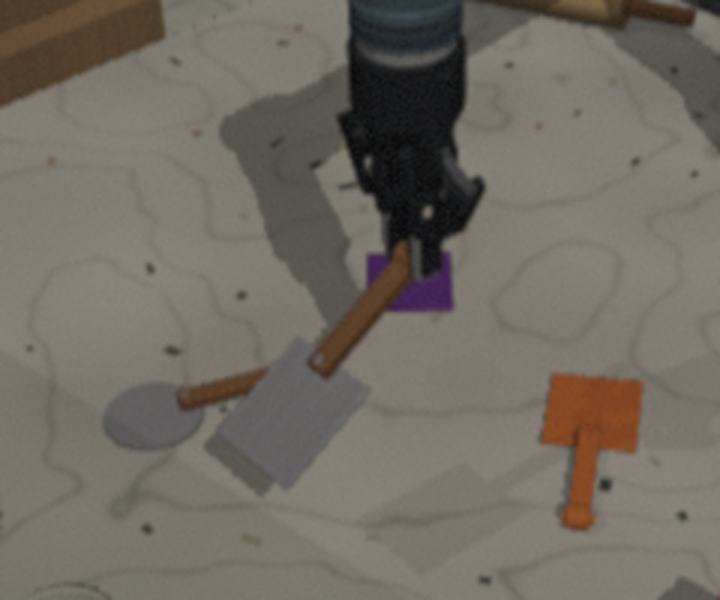

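```bash
python3 - <<'E'
from h import *
t0=read_ft_torque()[1]
for g in [.022,.0232,.0236,.0240,.0244]:
    r=move_gripper(g,20); pause(.25)
    t=read_ft_torque()[1]
    print(g,r,read_time_s(),read_finger_gap(),read_ft_force()[2],t)
    if t<t0-.03: break
snap("scene","s6",(160,90,400,290),3)
E
```

```text
0.022 False 10.025 0.023219627489388064 -3.136705172970688 0.29938150972920907
0.0232 False 10.4917 0.023430796051580566 -2.8235774657241324 0.2662647229044529
0.0236 False 10.9583 0.02396979800401954 -2.928581890396429 0.3484115606890698
0.024 False 11.425 0.02410381918976743 -2.114797516939596 0.23428529622703603
0.0244 False 11.8917 0.024346841474164358 -2.8317582448470264 0.1994084159683033
```

View pics/s6.png

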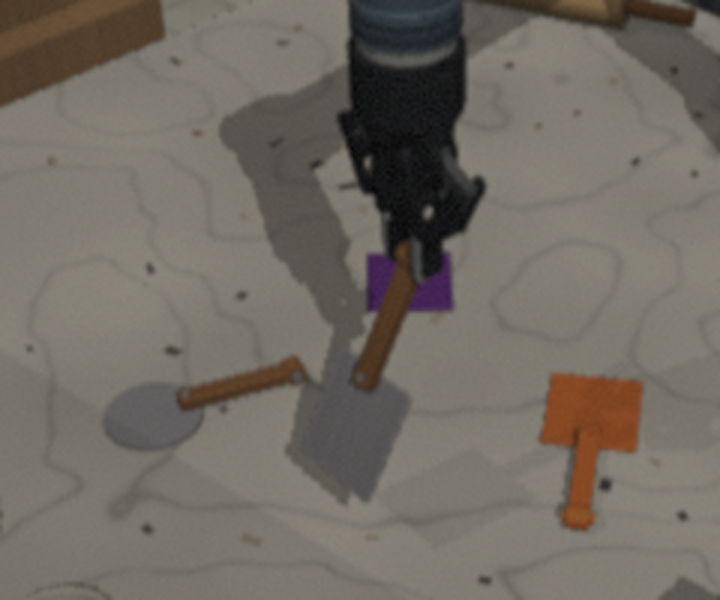

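```bash
python3 - <<'E'
from h import *
ims=[]
for g in [.0246,.0248,.0250]:
    r=move_gripper(g,20); pause(.2)
    print(g,read_time_s(),read_finger_gap(),read_ft_force()[2],np.mean([read_ft_torque()[1] for _ in range(3)]))
    ims.append(cv2.resize(read_camera("scene")[90:290,220:340,::-1],None,fx=2,fy=2))
cv2.imwrite("pics/s7.png",np.hstack(ims))
E
```

```text
0.0246 12.3583 0.024784525857142328 -2.555313589011641 0.16245212372967038
0.0248 12.825 0.02518297166681961 -3.0871752810189164 0.11446309285107055
0.025 13.2917 0.025084892427432306 -2.1380329210884677 0.08892088201612341
```

View pics/s7.png

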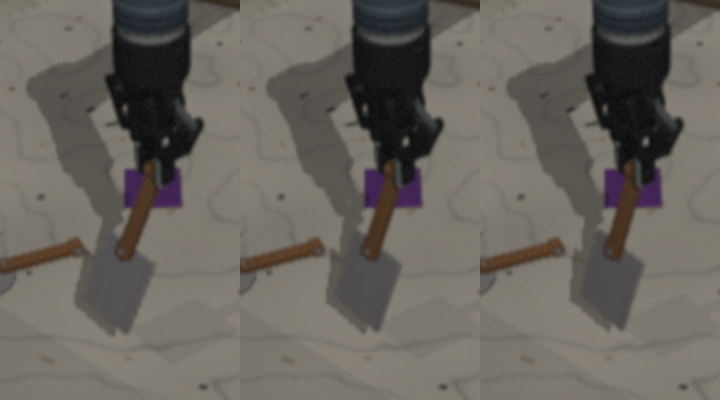

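```bash
python3 - <<'E'
from h import *
P=np.array([.532,-.09,.239]);x=np.array([np.cos(.086),-np.sin(.086),0])
print(proj("scene",P))
for a in range(0,100,15):
    d=np.cos(np.radians(a))*x+np.sin(np.radians(a))*np.array([0,0,-1])
    print(a,proj("scene",P+.08*d),proj("scene",P+.18*d))
snap("scene","s8",(220,130,340,290),5)
print(read_time_s())
E
```

```text
[297.16274958 175.04594336]
0 [266.04531066 189.92433876] [223.91366113 210.06903453]
15 [267.77057459 197.40175715] [229.30133195 226.66162735]
30 [271.45645474 203.1260676 ] [238.99741586 238.58251319]
45 [276.76035902 206.78094052] [251.89232797 245.46203979]
60 [283.2594614  208.21885799] [266.85439814 247.36094838]
75 [290.49312324 207.44315568] [282.83864187 244.62422775]
90 [297.99576796 204.58268488] [298.93141666 237.75844038]
13.3917
```

View pics/s8.png

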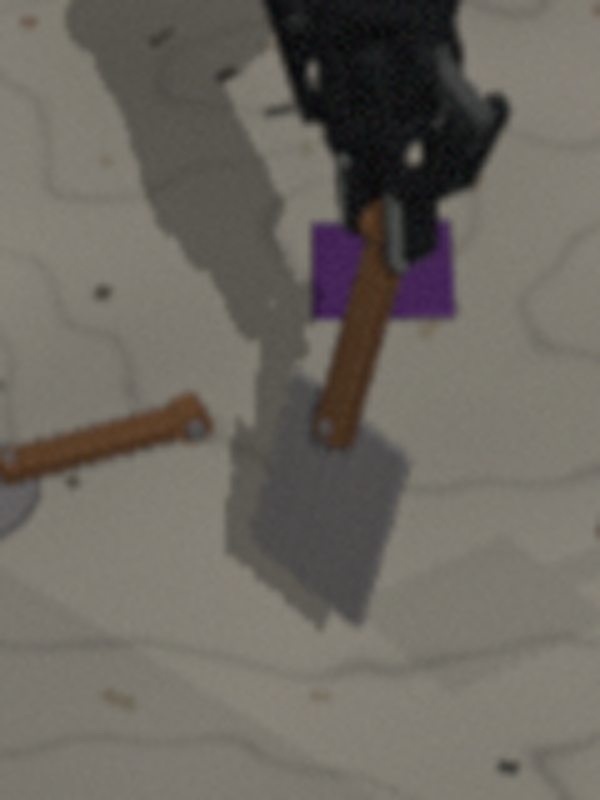

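```bash
python3 - <<'E'
from h import *
ims=[]
for g in [.0251,.0253,.0255]:
    r=move_gripper(g,20); pause(.2)
    print(g,read_time_s(),np.mean([read_finger_gap() for _ in range(3)]),read_ft_force()[2],np.mean([read_ft_torque()[1] for _ in range(3)]))
    ims.append(cv2.resize(read_camera("scene")[160:270,260:330,::-1],None,fx=3.6,fy=3.6,interpolation=cv2.INTER_CUBIC))
cv2.imwrite("pics/s9.png",np.hstack(ims))
E
```

```text
0.0251 13.8083 0.025254651339046683 -1.787724587443343 0.08722966263226373
0.0253 14.275 0.025175955353647087 -4.325915004825401 0.08455771061407602
0.0255 14.7417 0.0253434277920728 -3.5938899073430592 0.07994641264321128
```

View pics/s9.png

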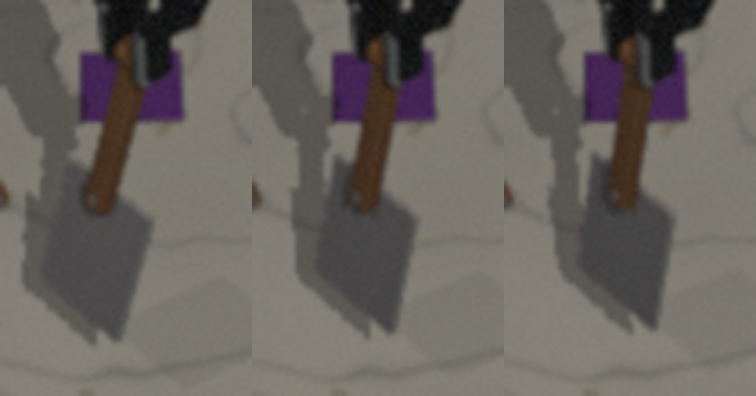

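```bash
python3 - <<'E'
from h import *
ims=[]
for g in [.0256,.0257]:
    r=move_gripper(g,20); pause(.25)
    print(g,read_time_s(),np.mean([read_finger_gap() for _ in range(3)]),read_ft_force()[2],np.mean([read_ft_torque()[1] for _ in range(3)]))
    ims.append(cv2.resize(read_camera("scene")[160:270,260:330,::-1],None,fx=3.6,fy=3.6,interpolation=cv2.INTER_CUBIC))
move_gripper(.01,60); pause(.5)
print(read_time_s(),read_finger_gap(),read_ft_force())
ims.append(cv2.resize(read_camera("scene")[160:270,260:330,::-1],None,fx=3.6,fy=3.6,interpolation=cv2.INTER_CUBIC))
cv2.imwrite("pics/s10.png",np.hstack(ims))
E
```

```text
0.0256 15.2583 0.02555380162336267 -2.946596763542738 0.014515381063291732
0.0257 15.775 0.025906272151631465 -1.6417651284629002 0.00859833613476903
16.5417 0.023126519191760616 [ 0.40434235 -0.13601571 -1.54987045]
```

View pics/s10.png

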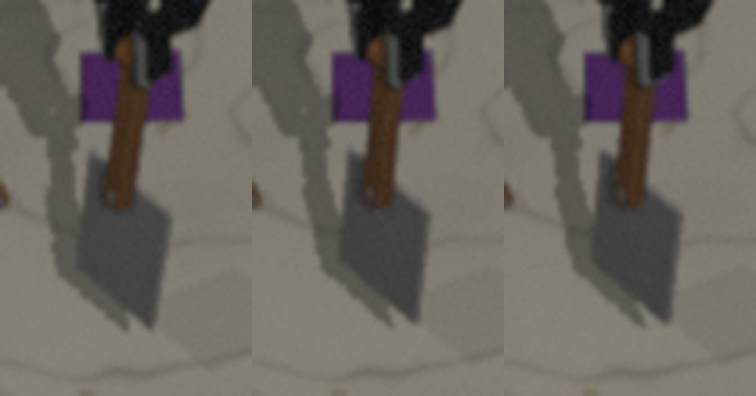

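```bash
python3 - <<'E'
from h import *
q=quat(.12)
movel([.532,-.09,.32],quat(-.086),.15)
movel([.497,.246,.32],q,.15)
print(read_time_s(),read_finger_gap(),read_eef_pos())
snap("scene","s11",(340,150,500,350),3)
snap("top","t11",(120,160,280,320),4)
for c in ("scene","top"): print([(d["at"],round(d["confidence"],2)) for d in tip_of(c,"peel_edge")],[(d["at"],round(d["confidence"],2)) for d in tip_of(c,"stand_slot")])
print(proj("scene",[.497,.246,.129]))
E
```

```text
19.6083 0.02307683983524501 [0.49726137 0.24507251 0.32007219]
[([427.7, 292.8], 0.94), ([358.5, 213.5], 0.74), ([294.8, 192.2], 0.59)] [([416.6, 325.1], 0.64)]
[([415.0, 307.2], 0.79), ([182.5, 236.1], 0.71), ([332.1, 329.4], 0.7), ([191.8, 247.9], 0.64)] [([189.2, 244.3], 0.95)]
[429.87938764 287.40524647]
```

View pics/s11.png

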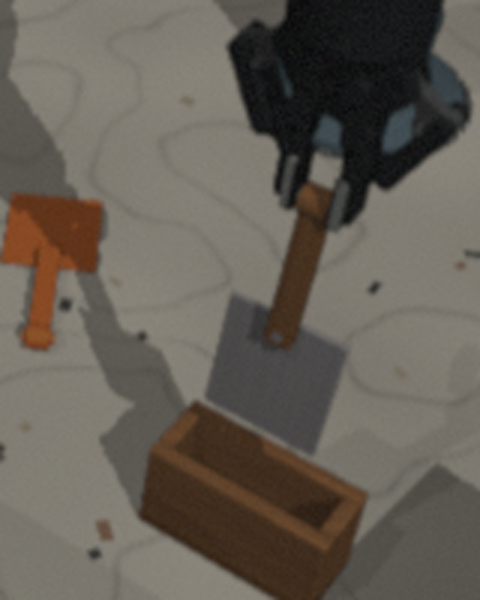

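View pics/t11.png

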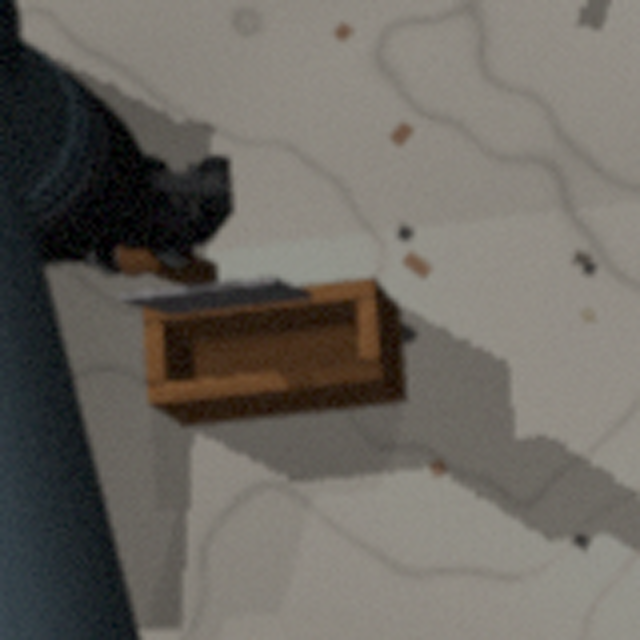

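```bash
python3 - <<'E'
from h import *
np.set_printoptions(precision=4,suppress=True)
e=[.4973,.2455]; xs=np.array([np.cos(.12),np.sin(.12)])
for z in(.128,.130,.132): print(z,onz("scene",(427,292.4),z),onz("top",(182.5,236.1),z))
print(tri((427,292.4),(182.5,236.1)),tri((427,292.4),(179,235)))
P=np.array([.4973,.2455,.309])
for a in (75,80,85,90,95):
    d=np.r_[np.cos(np.radians(a))*xs,-np.sin(np.radians(a))]
    y=np.array([-np.sin(.12),np.cos(.12),0])
    print(a,proj("scene",P),proj("top",P),*[proj(c,P+.18*d+s*.04*y) for c in("scene","top") for s in (1,-1)])
for s in (1,-1):
  for t in(1,-1): print(*[proj(c,[.4985+t*.018*xs[0]-s*.055*xs[1],.247+t*.018*xs[1]+s*.055*xs[0],.076]) for c in("scene","top")])
E
```

```text
0.128 [0.5105 0.2494 0.128 ] [0.5085 0.2404 0.128 ]
0.13 [0.5121 0.2502 0.13  ] [0.5081 0.2399 0.13  ]
0.132 [0.5138 0.2511 0.132 ] [0.5076 0.2393 0.132 ]
[0.508  0.2446 0.1224] [0.5107 0.2488 0.1277]
75 [445.599  216.8393] [154.9459 221.4948] [436.5804 310.2059] [399.4452 289.6298] [159.5698 221.7064] [195.9494 217.7279]
80 [445.599  216.8393] [154.9459 221.4948] [440.339  306.3338] [403.4751 286.1274] [160.3988 228.8406] [196.7676 224.8604]
85 [445.599  216.8393] [154.9459 221.4948] [444.1956 302.0106] [407.5653 282.1668] [161.054  235.9456] [197.4514 231.9593]
90 [445.599  216.8393] [154.9459 221.4948] [448.128  297.2718] [411.693  277.7819] [161.5321 242.99  ] [197.9973 238.9934]
95 [445.599  216.8393] [154.9459 221.4948] [452.1151 292.152 ] [415.8371 273.0057] [161.83   249.9424] [198.4022 245.9312]
[446.1008 325.1899] [160.6769 240.154 ]
[454.8863 313.7407] [161.5298 255.5962]
[397.5936 297.8452] [208.7007 234.8921]
[406.8912 287.4596] [209.8077 250.2982]
```

```bash
python3 - <<'E'
from h import *
q=quat(.12); x,y=.4829,.2451
movel([x,y,.30],q,.1)
movel([x,y,.27],q,.08)
snap("scene","s12",(340,150,500,350),3)
snap("top","t12",(120,160,280,320),4)
print(read_time_s(),read_finger_gap(),read_ft_force())
E
```

```text
20.925 0.023423374385317497 [-0.38431535  0.19590039 -3.12925684]
```

View pics/s12.png

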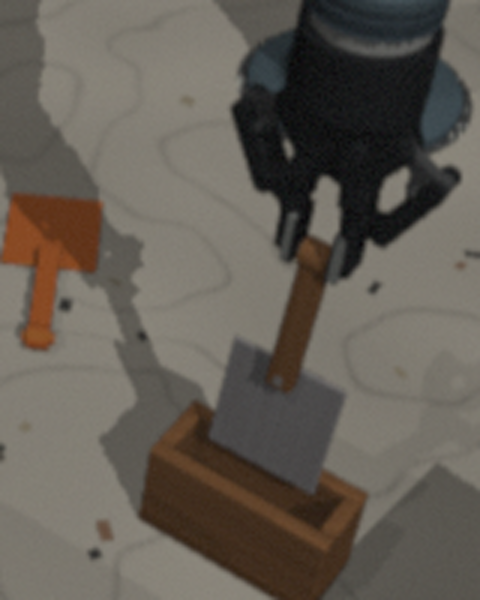

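View pics/t12.png

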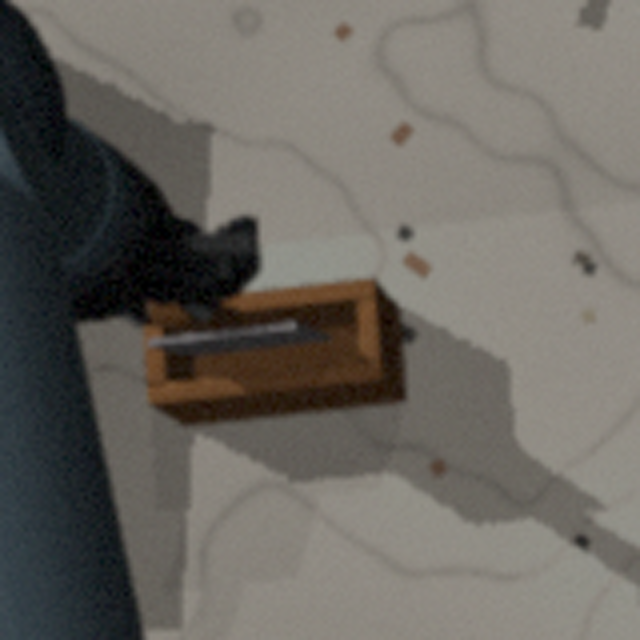

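```bash
python3 - <<'E'
from h import *
q=quat(.12); x,y=.4834,.2425
movel([x,y,.215],q,.06)
f=lambda: np.mean([read_ft_force()[2] for _ in range(6)])
f0=f();print(read_time_s(),read_eef_pos(),f0,read_ft_force())
z=.215
while z>.194:
    z-=.003; movel([x,y,z],q,.03); pause(.1); fz=f()
    print(round(z,3),round(fz,2),read_time_s())
    if fz>f0+4: break
snap("scene","s13",(340,150,500,350),3)
snap("top","t13",(120,160,280,320),4)
print(read_finger_gap(),read_eef_pos())
E
```

```text
21.9917 [0.48383693 0.24267348 0.21545042] -2.8974529570477556 [ 0.40414394  0.56292534 -2.89745296]
0.212 -2.32 22.3417
0.209 -2.15 22.6917
0.206 -2.34 23.0417
0.203 5.82 23.3917
0.023237146697552915 [0.48514729 0.24298057 0.2049522 ]
```

View pics/s13.png

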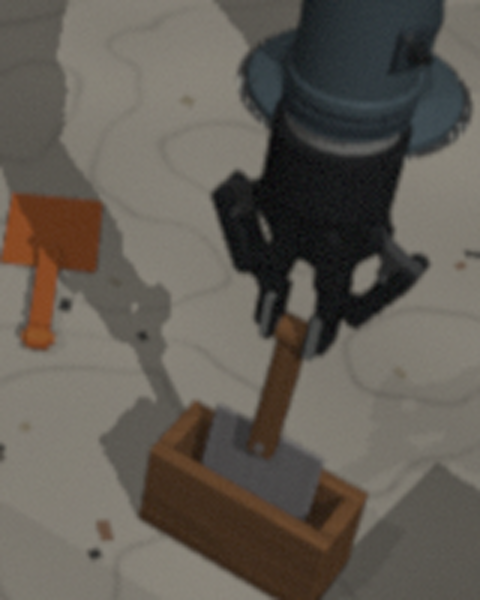

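View pics/t13.png

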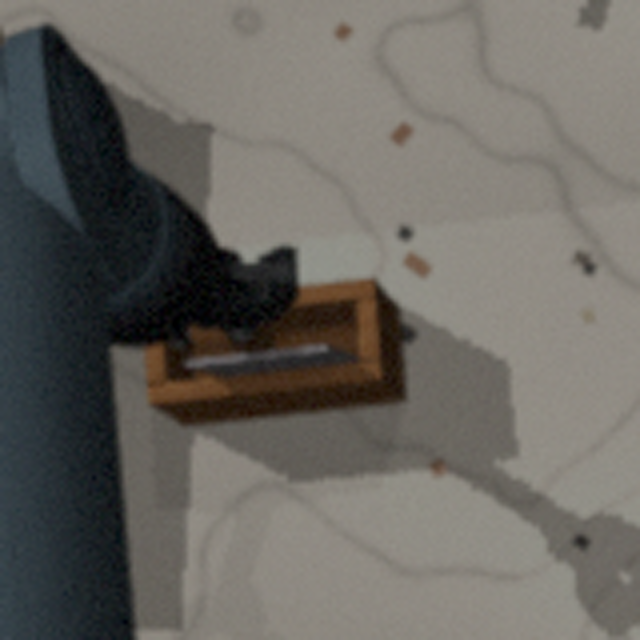

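```bash
python3 - <<'E'
from h import *
q=quat(.12); p=list(read_eef_pos())
move_gripper(.03,20); pause(.3)
move_gripper(.08); pause(.3)
snap("scene","s14",(340,150,500,350),3)
print(read_time_s(),read_finger_gap(),read_ft_force())
E
```

```text
24.925 0.08005375440296446 [-0.08169534  0.48957214  0.09851006]
```

View pics/s14.png

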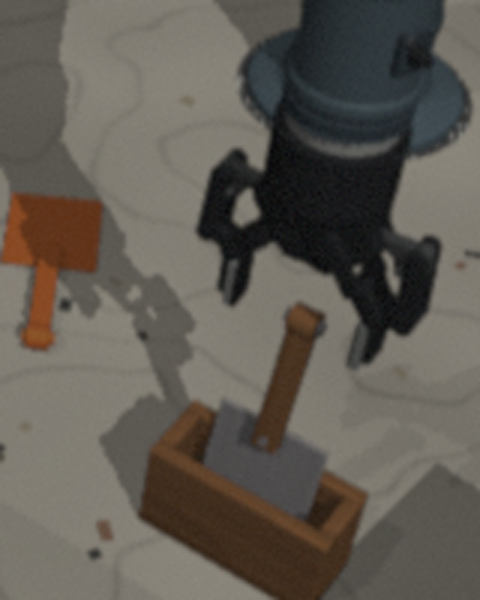

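Released cleanly; the peel leans slightly on the rim. Retreating straight up.

```bash
python3 - <<'E'
from h import *
q=quat(.12); p=list(read_eef_pos())
movel([p[0],p[1],.36],q,.12); pause(.5)
a=read_camera("scene").astype(int)
snap("scene","s15",(340,150,500,350),3)
snap("top","t15",(120,160,280,320),4)
pause(.3); b=read_camera("scene").astype(int); print("diff",np.abs(a-b)[200:350,380:480].mean())
for c in ("scene","top"): print(c,[(d["at"],round(d["confidence"],2)) for n in("peel_pin","peel_edge","round_pin") for d in tip_of(c,n)[:2]])
print(read_time_s(),read_ft_force())
E
```

```text
diff 1.206488888888889
scene [([295.0, 153.0], 0.96), ([353.4, 259.9], 0.74), ([359.0, 212.3], 0.98), ([419.0, 325.7], 0.71), ([259.1, 209.0], 0.92)]
top [([471.7, 361.5], 0.97), ([284.0, 264.0], 0.86), ([412.8, 304.1], 0.73), ([330.5, 329.3], 0.62), ([411.2, 247.6], 0.75)]
27.6833 [-0.07374973 -0.01011264 -0.36824667]
```

View pics/s15.png

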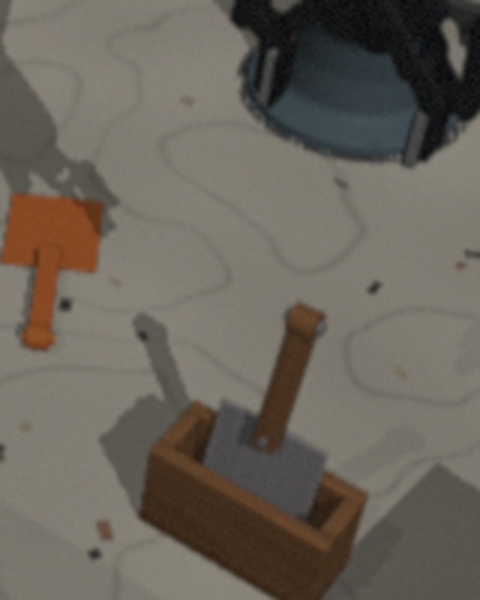

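View pics/t15.png

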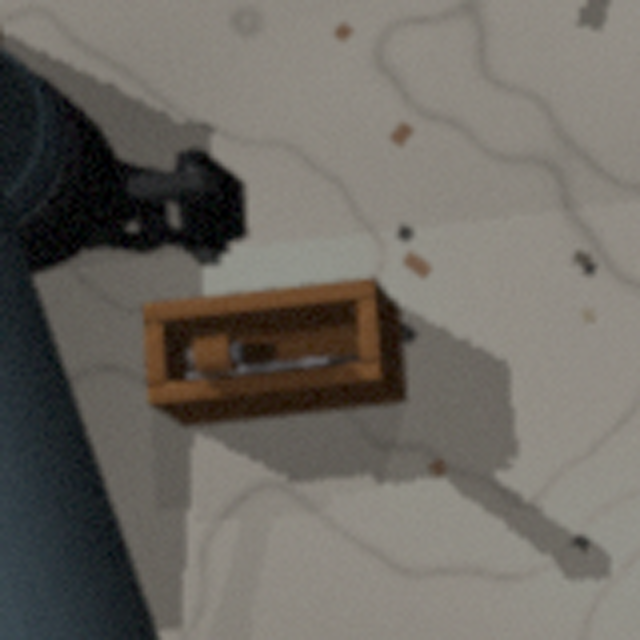

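```bash
python3 - <<'E'
from h import *
print(tri((441,256.7),(173,248.7)))
print(read_time_s()); sign_off()
E
```

```text
[0.46892346 0.24107542 0.18988044]
27.6833
the job is handed in; nothing more can be done
```

I did the whole task and handed it in at about 27.7 s of the 48 s. The sign-off gives no verdict, so whether it passed is not confirmed.

**What I did:**
- I pinched the square peel by its pin at 60 N and lifted it.
- I opened the grip in small steps until the peel hung about 5° off vertical, then clamped it again at 60 N.
- I lowered it into the slot until the wrist force rose. That came at a TCP height of about 0.203 m, where I expected 0.202 m.
- I opened the fingers and moved straight up.

**Last checks:**
- **Peel in the stand:** the pictures show it upright in the slot and leaning slightly. The pin is at about (0.469, 0.241, 0.190), which means a lean of roughly 10° with the blade edge on the floor. Two pictures 0.3 s apart showed no visible motion.
- **Round peel:** the camera network finds its pin within 1 px of the start in the top picture and about 3 px in the scene picture, so I take it as unmoved.
- **Gripper:** it is clear, and the wrist force is near zero.

**What disagreed:**
- **End detection:** in the last pictures the pin detector listed only the purple and orange look-alikes among its best two. I read the standing peel's pin from the pictures by eye. Its lower edge is hidden in the slot, so the edge position is inferred.
- **Grip force:** it cannot be read directly. I judged it from the finger gap and the effort I commanded.

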